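# Park the castored vial caddy in its catch bay

### The job

Park the vial caddy in its bay: take it by its push bar and roll it forward until its castors trail straight, before it enters the bay, then steer it squarely between the wheel tracks and push it home gently, without ramming, against the sprung buffer until the red catch hook has dropped behind the caddy's front rod and holds it there; then let go. The bay's buffer and catch sit on a carriage that whoever used it last may have shifted a centimetre in or out, so feel for the catch. Keep the caddy on its wheels with the vials standing in it, and leave the other things alone.

Things in the scene. Friction and masses are not known exactly. Their poses are not given: they have to be found in the camera images.
- caddy: Wheeled caddy, 0.7 to 1 kg: aluminium deck 100 x 112 mm, top 32 mm up, on four swivel castors. Origin on the surface under the deck's middle, x to its nose, y left, z up. Blue rack from x = 2 to 42 mm, top z = 50, vial tops z = 97. Rolls with under 3 N once the castors have swung round
- caddy_bar (a point): Middle of the caddy's push bar (caddy x = -72, z = 70 mm): black, round, 10 mm thick, along the caddy's y, 92 mm between its end stays, nothing else within 25 mm of its middle. Pinch it from above with the fingers closing along the caddy's x
- caddy_rod (a point): Middle of the steel rod, 6 mm thick, along the caddy's y, held by two lugs before the nose (caddy x = 78, z = 64 mm). The nose plate behind it (front face x = 50, z 30 to 68, y +-26 mm) meets the buffer pad; the catch hook drops behind the rod
- bay: Aluminium parking bay fixed to the surface. Origin on the surface where the caddy's origin stands when parked (carriage in mid setting), x along the way in, axes then parallel to the caddy's. Two wheel tracks along x with middles at y = +-40 mm, each 27 mm wide between kerbs 14 mm high, 4 mm thick (wheels: 20 mm)
- bay_mouth (a point): Middle of the mouth on the surface (bay x = -87 mm), where the kerbs begin; they flare slightly over the first 17 mm and run to bay x = 64 mm. The front wheels enter when the caddy's origin is about 115 mm short of the bay's
- bay_end (a point): Fixed point in the middle of the bay, bay x = 46.5, z = 49 mm: face of the black buffer pad in mid setting. Pad and red hook sit on a grey carriage clamped up to 12 mm either way along x, not measured. Pad: 4 N at first touch, 7 N at home 3.5 mm in, 9 N and solid 3 mm on. The rod lifts the hook from 21 mm before home (2 to 4 N); it drops 1 mm past home. Over 22 N is ramming
- castor_fl: Swivel castor, front left: origin at surface level on its swivel axis, x = 38, y = 40 mm in the caddy's frame. Its x axis is parallel to the caddy's x when it trails straight (wheel, 20 mm across, 9 mm behind the axis). Swivels freely, starts skewed; a castor lying crosswise swings round within about 40 mm of straight rolling, one left pointing ahead by backing up takes longer
- castor_fr: Swivel castor, front right: origin at surface level on its swivel axis, x = 38, y = -40 mm in the caddy's frame. Its x axis is parallel to the caddy's x when it trails straight (wheel, 20 mm across, 9 mm behind the axis). Swivels freely, starts skewed; a castor lying crosswise swings round within about 40 mm of straight rolling, one left pointing ahead by backing up takes longer
- castor_rl: Swivel castor, rear left: origin at surface level on its swivel axis, x = -36, y = 40 mm in the caddy's frame. Its x axis is parallel to the caddy's x when it trails straight (wheel, 20 mm across, 9 mm behind the axis). Swivels freely, starts skewed; a castor lying crosswise swings round within about 40 mm of straight rolling, one left pointing ahead by backing up takes longer
- castor_rr: Swivel castor, rear right: origin at surface level on its swivel axis, x = -36, y = -40 mm in the caddy's frame. Its x axis is parallel to the caddy's x when it trails straight (wheel, 20 mm across, 9 mm behind the axis). Swivels freely, starts skewed; a castor lying crosswise swings round within about 40 mm of straight rolling, one left pointing ahead by backing up takes longer
- vial_left: Counting vial, 27 mm across and 61 mm tall, white ribbed cap, stands loose and upright in the left pocket (14 mm deep) of the caddy's blue rack, its foot 36 mm above the surface; origin at the centre of its foot
- vial_middle: Counting vial, 27 mm across and 61 mm tall, white ribbed cap, stands loose and upright in the middle pocket (14 mm deep) of the caddy's blue rack, its foot 36 mm above the surface; origin at the centre of its foot
- vial_right: Counting vial, 27 mm across and 61 mm tall, white ribbed cap, stands loose and upright in the right pocket (14 mm deep) of the caddy's blue rack, its foot 36 mm above the surface; origin at the centre of its foot
- acid_bottle: Bystander: white reagent bottle with a red cap, 55 mm across, 113 mm tall; origin at the centre of its foot
- buffer_bottle: Bystander: white reagent bottle with a blue cap, 57 mm across, 123 mm tall; origin at the centre of its foot
- pipette: Bystander: micropipette lying on its side near the left edge, 251 mm long, 29 mm wide, 31 mm high; origin under its middle
- tip_box: Bystander: blue pipette tip box with a white lid, 91 x 122 x 75 mm, on the cabinet to the right; origin under its middle
- timer: Bystander: white bench timer, 72 x 64 x 18 mm, on the cabinet to the right; origin under its middle
Not all that is in view belongs to the job. Leave any orange or pink look-alike of the vial_left alone.

How it is judged (in metres and radians):
On the way, in this order (a step that is already met when the one before it is completed fails the run):
1. before the caddy reaches the bay's mouth, all four castors trail straight (within 17 degrees of the caddy's length) (angle between the x axis of each of castor_fl, castor_fr, castor_rl, castor_rr and the x axis of caddy, either way round below 0.3 rad and x of caddy in the frame of bay below -0.11 m), for 0.1 s.
2. the caddy rolls in between the wheel tracks, square to the bay (x of caddy in the frame of bay above -0.05 m and y of caddy in the frame of bay between -0.007 and 0.007 m and angle between the x axis of caddy and the x axis of bay, either way round below 0.12 rad), for 0.1 s.
At the end, for the whole second after the job is handed in: The caddy rests on its wheels in the bay, 14 mm short to 16 mm beyond the bay's origin, within 7 mm sideways and 0.1 rad of square, held by the catch against the sprung buffer (over 8 N between caddy and bay), the vials in its rack, upright within 0.25 rad; nothing touches it (x of caddy in the frame of bay between -0.014 and 0.016 m and y of caddy in the frame of bay between -0.007 and 0.007 m and angle between the x axis of caddy and the x axis of bay, either way round below 0.1 rad and contact force between caddy and bay above 8 N and linear speed of caddy below 0.02 m/s and height (world z) of caddy below 0.004 m and distance between each of vial_left, vial_middle, vial_right and caddy below 0.07 m and angle between each of vial_left, vial_middle, vial_right's own z axis and vertical below 0.25 rad).
It fails at once if the caddy is rammed into the bay (more than 22 N between them) (contact force between caddy and bay above 22 N).
It fails at once if the caddy is lifted off its wheels (12 mm) or tipped (0.15 rad) (height (world z) of caddy above 0.012 m or angle between caddy's own z axis and vertical above 0.15 rad).
It fails at once if a vial tips (0.5 rad) or leaves the rack (angle between any of vial_left, vial_middle, vial_right's own z axis and vertical above 0.5 rad or distance between any of vial_left, vial_middle, vial_right and caddy above 0.085 m).
It fails at once if a bystander is moved by more than 30 mm (distance of any of acid_bottle, buffer_bottle, tip_box, timer from where it was at the start of the episode above 0.03 m).
It also fails if it takes over 51 s, if anything falls off the work surface, if the arm or the gripper's body presses on something with over 40 N, if the wrist force passes 120 N, or if a joint passes its speed limit or range.

### The arm

A 6-joint arm with a two-finger parallel gripper is mounted at the origin on a cart in front of the work surface, level with it; the furniture and walls round the work are solid. World frame = base frame: x ahead of the robot, y to its left, z up, the work surface at z = 0. Lengths are in mm, angles in degrees, forces in N, time in s.
With the tool pointing down it reaches from about 350 to 925 mm from the base axis. Payload 6.4 kg.
Tool frame: the origin (TCP) lies at the centre of the arm's flange, where the gripper is bolted on; the fingertips stand 199 mm ahead of it and the grasp point (between the pads) lies 180 mm ahead of it; z points along the fingers, y is the line along which they close (so a half turn about z gives the same grasp; the last joint's range is limited). The gripper opens to 94 mm and grips with 3 to 60 N. Pads are 16 mm wide; open, the fingers measure 119 mm over their backs; the gripper's body (75 mm by 177 mm) begins 78 mm behind the grasp point.
Start: joints at [-76.324, 14.043, 89.255, -0, 76.702, -9.975], TCP at [260.77, -595.411, 404.655] pointing down, gripper open.
Joint ranges: [-179.41, 179.41], [-58.25, 129.5], [7.25, 145.43], [-54.29, 234.29], [11.92, 165.04], [-157.13, 157.13]. Speed limits (degrees/s): [147.25, 147.25, 180, 180, 180, 180].

### API

Orientations are given as a 3x3 rotation matrix whose columns are the frame's x, y, z axes.
In Python, from rig import robot gives the robot as it stands. The module is installed in compiled form; this text tells all that it offers.
- The arm moves only by the shell command python3 -m creep 'ROWS'. ROWS is JSON, a list of rows, each an object with "hand": the opening in per cent of the stroke, from 0 (shut) to 100 (fully open); "linear": the shift along the tool's x, y, z in cm, a list of three; "turn": the turn about the tool's z in rad. A call has 1 to 8 rows; each row shifts and turns the commanded pose from where the row before left it, along the tool's axes as they then stand; what a row does not reach is not made up. A row lasts 1/8 s, in which the tool goes at most 62.5 mm and 10.7 degrees, less where a joint would pass 70% of its speed; a pose out of reach is approached as far as the arm can. A call with a gripper value outside its range is refused whole. The fingers move at their own pace and stop on an object; the grip force is fixed at half the most. Time passes only in rows, so rows that do not move let the fingers close. It gives the time, the measured TCP pose, the force, the opening and the grip force at its end, in the units of the state.
- robot.observe(): the state, without advancing time (a new reading comes with each control period).
- robot.read_camera(name): name is "side" or "top" or "wrist"; returns (picture, depth): 384x512x3 uint8, red, green, blue; 384x512 float32, mm along the optical axis (not along the pixel's ray), 0 where there is no reading.
- robot.get_calibration(name): a dict with "fx", "fy", "cx", "cy" (pixels), "world_from_camera" (4x4, takes a point from camera to world coordinates). Camera axes: x right, y down, z forward; pixel columns grow to the right and rows downward; lengths in mm; the calibration is good to about 2 mm. The wrist camera is an equidistant fisheye: a pixel r from the principal point sees the ray r / f radians off the axis. A picture is of the moment at which its call begins: read the wrist's pose just before it. get_calibration takes no time and is no camera call; for the wrist camera it gives the pose at the moment of the call.
- robot.job_done(): hands the job in; it is judged then, once.
The state is a dict: "clock": time; "qpos": joint angles; "qd": joint speeds; "tau": joint torques, N m; "tcp_pos": TCP position; "eef_rot": TCP orientation; "wrist_force": force on the tool from outside, world axes, zero at the start; "moment": the same for the moment, N m; "finger_gap": opening from 0.0 (shut) to 1.0 (fully open); "grip_force": force on a finger pad.
Only numpy, scipy, OpenCV 4.12 (cv2) and the standard library are available. Lean on these libraries where they do the work, as an engineer would, in place of code of your own. Each camera call takes 0.05 s, during which the arm holds its last target. There are 200 camera calls.

## Working session

There is one attempt and no reset: what is moved stays moved. The work goes in short steps, Python scripts to look and compute and a shell command to move; the robot and the scene stay as the last step left them, time stands still between calls to the robot, and variables do not carry over. Pictures are saved under pics/ and viewed, at most 10 in all, crops included, and the job is handed in when it is done.

```bash
mkdir -p pics
python3 - <<'E'
from rig import robot
import cv2,numpy as np
s=robot.observe();print(s['clock'],s['tcp_pos'],s['eef_rot'],s['finger_gap'])
for n in('top','side'):
    c=robot.get_calibration(n);print(n,c)
    p,d=robot.read_camera(n);cv2.imwrite(f'pics/{n}0.png',p[:,:,::-1]);np.savez(f'{n}0.npz',p=p,d=d)
E
```

```text
0.0 [ 260.71870131 -595.17471227  403.54799387] [[ 9.15988222e-01  4.01204888e-01 -4.64800755e-04]
 [ 4.01205032e-01 -9.15986405e-01  1.85142690e-03]
 [ 3.17050347e-04 -1.88236563e-03 -9.99998178e-01]] 1.0015098523603303
top {'fx': 377.07770597322923, 'fy': 377.07770597322923, 'cx': 258.375334793146, 'cy': 187.16680847394645, 'world_from_camera': array([[ 1.23449300e-02, -9.84726957e-01,  1.73667562e-01,
         3.54829604e+02],
       [-9.99913224e-01, -1.29559334e-02, -2.38500575e-03,
         7.13561908e+01],
       [ 4.59860482e-03, -1.73623049e-01, -9.84801447e-01,
         1.16792566e+03],
       [ 0.00000000e+00,  0.00000000e+00,  0.00000000e+00,
         1.00000000e+00]])}
side {'fx': 368.7061696982694, 'fy': 368.7061696982694, 'cx': 261.4778076248017, 'cy': 194.248504537412, 'world_from_camera': array([[-9.15948168e-01, -2.59432852e-01,  3.06159351e-01,
         2.74340814e+02],
       [-4.01194298e-01,  5.74772302e-01, -7.13218015e-01,
         7.24923783e+02],
       [ 9.06026930e-03, -7.76100120e-01, -6.30544618e-01,
         6.73348682e+02],
       [ 0.00000000e+00,  0.00000000e+00,  0.00000000e+00,
         1.00000000e+00]])}
```

View pics/top0.png

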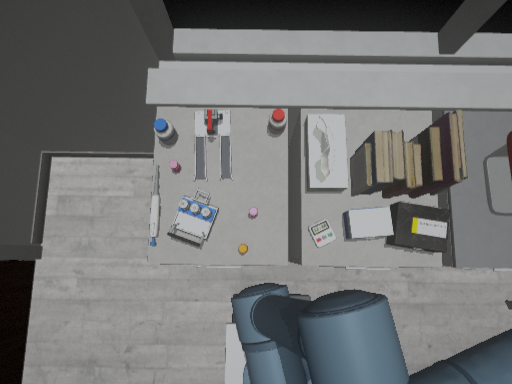

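View pics/side0.png

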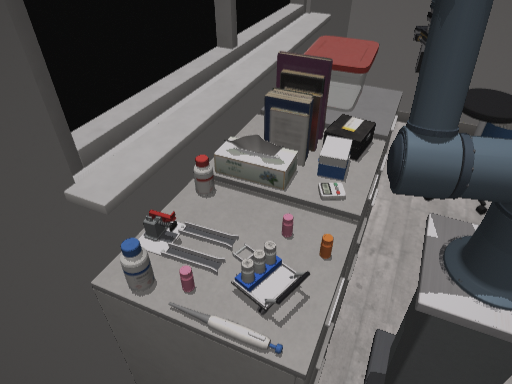

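The top view shows the caddy at about (195,218), nose up and to the right. The bay has its tracks at columns 200 and 226, rows 135-180, and the red hook at (211,120). The loose pink (174,167), (253,212) and orange (243,249) vials are look-alikes. The three white-capped vials in the blue rack are the right ones.

```bash
cat > h.py <<'E'
import numpy as np
from rig import robot
def cloud(n,d,c):
    v,u=np.mgrid[0:384,0:512]
    P=np.stack([(u-c['cx'])/c['fx']*d,(v-c['cy'])/c['fy']*d,d],-1)
    T=c['world_from_camera'];return P@T[:3,:3].T+T[:3,3]
def pix(P,c):
    T=np.linalg.inv(c['world_from_camera']);q=np.atleast_2d(P)@T[:3,:3].T+T[:3,3]
    return np.c_[q[:,0]/q[:,2]*c['fx']+c['cx'],q[:,1]/q[:,2]*c['fy']+c['cy']]
def ray(u,v,z,c):
    T=c['world_from_camera'];r=T[:3,:3]@np.array([(u-c['cx'])/c['fx'],(v-c['cy'])/c['fy'],1]);return T[:3,3]+r*(z-T[2,3])/r[2]
E
python3 - <<'E'
from h import *;import cv2
f=np.load('top0.npz');p=f['p'];P=cloud('top',f['d'],robot.get_calibration('top'))
a=cv2.resize(p[100:256,145:265,::-1],None,fx=5,fy=5,interpolation=cv2.INTER_CUBIC)[:,:]
a=cv2.resize(a,(462,600));cv2.imwrite('pics/c1.png',a)
for (r0,r1,c0,c1) in [(186,250,160,225)]:
    q=P[r0:r1,c0:c1].reshape(-1,3);rgb=p[r0:r1,c0:c1].reshape(-1,3).astype(int)
    blue=(rgb[:,2]-rgb[:,0]>50)&(q[:,2]>30)&(q[:,2]<70)
    cap=(q[:,2]>85);dk=(q[:,2]>26)&(q[:,2]<40);bar=(q[:,2]>55)&(q[:,2]<85)&(rgb.max(1)<70)
    import cv2
    for n,m in(('blue',blue),('cap',cap),('deck',dk),('bar',bar)):
        if m.sum()>4: print(n,m.sum(),np.median(q[m],0).round(),cv2.minAreaRect(q[m][:,:2].astype(np.float32)))
print('table z',np.median(P[190:240,225:280,2]))
r=p.astype(int);m=(r[:,:,0]-r[:,:,2]>90);m[:, :195]=0;m[:,225:]=0;m[:100]=0;m[140:]=0
print('hook',m.sum(),P[m].mean(0),P[m].min(0),P[m].max(0))
E
```

```text
blue 193 [477. 244.  50.] ((482.84100341796875, 252.15159606933594), (106.66175842285156, 41.80544662475586), 70.76432800292969)
cap 224 [481. 249.  96.] ((437.77667236328125, 176.66336059570312), (265.49468994140625, 37.307193756103516), 59.77243423461914)
deck 743 [441. 263.  32.] ((460.68505859375, 258.8810729980469), (114.94705963134766, 102.7979507446289), 70.53041076660156)
bar 85 [394. 283.  74.] ((393.5947265625, 281.93353271484375), (96.19031524658203, 8.232987403869629), 71.04762268066406)
table z 0.0980964358792562
hook 72 [745.9379544  217.53468527  95.06501728] [354.82960403  71.35619083  74.31012141] [ 784.36980125  225.046236   1167.92565934]
```

View pics/c1.png

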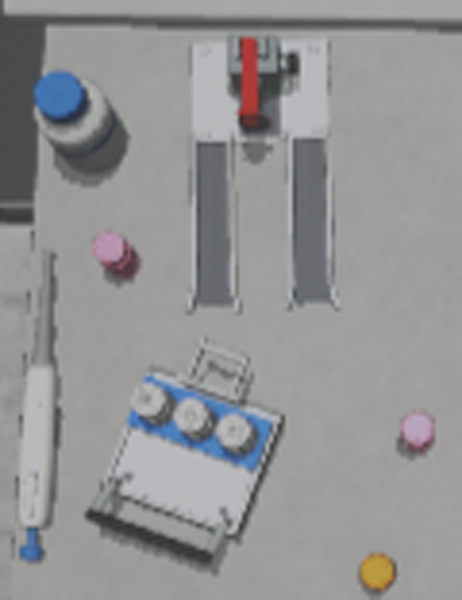

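Run:
```python
from h import *
f=np.load('top0.npz');p=f['p'].astype(float);d=f['d'];c=robot.get_calibration('top');P=cloud('top',d,c);g=p.mean(2)
for v in(140,150,160,170,176,178,180,182): print(v,g[v,190:236].astype(int).tolist())
# dark strip sub-pixel edges
L=[];R=[]
for v in range(142,177):
    row=g[v]
    for lo,hi,o in((194,209,L),(219,236,R)):
        seg=row[lo:hi];w=np.clip(130-seg,0,None) 
        k=np.where(seg<115)[0]
        if len(k)>3:
            u=(lo+np.arange(len(seg)))[k];o.append(ray(u.mean(),v,1,c)[:2])
for o in(L,R):
    o=np.array(o);k=np.polyfit(o[:,0],o[:,1],1);print(len(o),'yaw',np.degrees(np.arctan(k[0])),'y at 600',np.polyval(k,600),o[:,1].std())
for v in range(176,184): print(v,ray(200,v,0,c)[:2],ray(200,v,14,c)[:2])
m=(P[:,:,2]>9)&(P[:,:,2]<20);m[:130]=0;m[185:]=0;m[:,:192]=0;m[:,236:]=0
q=P[m];print(len(q),q[:,0].min(),q[:,0].max());import cv2;print(cv2.minAreaRect(q[:,:2].astype(np.float32)))
hk=(p[:,:,0]-p[:,:,2]>90)&(d>0);hk[:,:195]=0;hk[:,225:]=0;hk[:100]=0;hk[140:]=0;print(hk.sum(),P[hk].min(0),P[hk].max(0),np.median(P[hk],0))
```

```text
140 [156, 156, 155, 152, 146, 155, 99, 104, 103, 105, 103, 103, 103, 114, 153, 128, 158, 156, 141, 108, 107, 109, 107, 117, 158, 157, 159, 158, 156, 151, 178, 99, 106, 105, 108, 105, 105, 105, 107, 120, 162, 159, 158, 158, 157, 156]
150 [159, 158, 156, 152, 127, 165, 91, 104, 104, 106, 105, 103, 105, 112, 141, 156, 138, 155, 154, 155, 155, 154, 155, 155, 157, 155, 155, 157, 154, 160, 178, 83, 106, 106, 107, 106, 105, 106, 107, 122, 181, 140, 157, 156, 157, 156]
160 [157, 157, 157, 158, 162, 178, 93, 104, 105, 107, 104, 105, 105, 110, 137, 162, 141, 157, 156, 158, 157, 157, 158, 157, 156, 156, 156, 156, 155, 158, 174, 90, 108, 106, 107, 106, 106, 107, 109, 124, 180, 115, 158, 158, 158, 158]
170 [154, 155, 157, 157, 161, 178, 94, 106, 105, 106, 104, 105, 105, 109, 132, 180, 122, 157, 157, 159, 160, 160, 160, 161, 160, 159, 159, 158, 158, 161, 166, 124, 108, 108, 108, 107, 106, 108, 108, 119, 160, 114, 156, 156, 156, 156]
176 [157, 158, 158, 159, 163, 148, 96, 106, 106, 105, 105, 106, 106, 108, 119, 167, 128, 158, 159, 158, 158, 160, 159, 159, 159, 159, 160, 160, 157, 160, 178, 86, 108,
[... 963 characters left out ...]
1.2003798 ]
177 [590.9633379  253.25597552] [588.13278765 251.07553111]
178 [587.74439102 253.12973069] [584.95242649 250.95079957]
179 [584.52846352 253.00360427] [581.77504852 250.82618504]
180 [581.31555116 252.8775961 ] [578.60064955 250.70168734]
181 [578.1056497  252.75170602] [575.42922538 250.57730631]
182 [574.8987549  252.62593386] [572.26077183 250.45304179]
183 [571.69486255 252.50027945] [569.09528474 250.32889361]
243 575.3355131534022 743.3629272780748
((661.0945434570312, 215.11553955078125), (164.94281005859375, 118.64439392089844), 3.320807933807373)
71 [718.47981592 213.76399146  74.31012141] [784.36980125 225.046236    91.83162892] [750.40295037 219.92699939  79.72526225]
```

```bash
cat >> h.py <<'E'
def plan(x,y,z,yaw):
    s=robot.observe();R=np.array(s['eef_rot']);d=np.array([x,y,z])-s['tcp_pos']
    ty=np.degrees(np.arctan2(R[1,1],R[0,1]));t=-np.radians((yaw-ty+180)%360-180)
    print('t',s['clock'],'tcp',np.round(s['tcp_pos'],1),'yyaw',round(ty,2),'F',np.round(s['wrist_force'],1),'gap',round(s['finger_gap'],3),'gf',round(s['grip_force'],1))
    print('tool cm',np.round(R.T@d/10,2),'turn',round(t,3))
E
python3 -c "
from h import *;plan(400,-150,404,-66.4)"
```

```text
t 0.1 tcp [ 260.7 -595.2  403.7] yyaw -66.35 F [ 0.1 -0.2  0.2] gap 1.003 gf 0.0
tool cm [ 3.062e+01 -3.519e+01  3.000e-02] turn 0.001
```

```bash
python3 -m creep '[{"hand":100,"linear":[3.83,-4.4,0],"turn":0},{"hand":100,"linear":[3.83,-4.4,0],"turn":0},{"hand":100,"linear":[3.83,-4.4,0],"turn":0},{"hand":100,"linear":[3.83,-4.4,0],"turn":0},{"hand":100,"linear":[3.83,-4.4,0],"turn":0},{"hand":100,"linear":[3.83,-4.4,0],"turn":0},{"hand":100,"linear":[3.83,-4.4,0],"turn":0},{"hand":100,"linear":[3.83,-4.4,0],"turn":0}]'
python3 -c "
from h import *;plan(393,100,360,-66.4);plan(393,282,360,-19)"
```

```text
clock: 1.1
tcp_pos: [400.2, -148.2, 404.5]
eef_rot: [[0.916, 0.401, 0.0], [0.401, -0.916, 0.0], [0.0, -0.0, -1.0]]
wrist_force: [0.6, -0.3, 0.6]
finger_gap: 1.0
grip_force: 0.0
t 1.1 tcp [ 400.2 -148.2  404.5] yyaw -66.38 F [ 0.6 -0.3  0.6] gap 1.0 gf 0.0
tool cm [  9.28 -23.03   4.45] turn 0.0
t 1.1 tcp [ 400.2 -148.2  404.5] yyaw -66.38 F [ 0.6 -0.3  0.6] gap 1.0 gf 0.0
tool cm [ 16.58 -39.7    4.45] turn -0.827
```

```bash
python3 -m creep '[{"hand":100,"linear":[2.37,-5.67,0.6],"turn":0},{"hand":100,"linear":[2.37,-5.67,0.6],"turn":0},{"hand":100,"linear":[2.37,-5.67,0.6],"turn":0},{"hand":100,"linear":[2.37,-5.67,0.6],"turn":0},{"hand":100,"linear":[2.37,-5.67,0.6],"turn":0},{"hand":100,"linear":[2.37,-5.67,0.6],"turn":0},{"hand":100,"linear":[2.37,-5.67,0.6],"turn":0},{"hand":100,"linear":[0,0,0],"turn":-0.165}]' >/dev/null
python3 -m creep '[{"hand":100,"linear":[0,0,0],"turn":-0.165},{"hand":100,"linear":[0,0,0],"turn":-0.165},{"hand":100,"linear":[0,0,0],"turn":-0.165},{"hand":100,"linear":[0,0,0],"turn":-0.165}]' >/dev/null
python3 - <<'E'
from h import *;import cv2
plan(393,282,360,-19)
c=robot.get_calibration('wrist');print(c)
p,d=robot.read_camera('wrist');cv2.imwrite('pics/w1.png',p[:,:,::-1]);np.savez('w1.npz',p=p,d=d)
E
```

```text
t 2.6 tcp [392.8 280.  362.3] yyaw -18.76 F [ 0.2 -0.8  0.2] gap 1.0 gf 0.0
tool cm [ 0.2  -0.04  0.23] turn 0.004
{'fx': 297.3186396354542, 'fy': 297.3186396354542, 'cx': 255.08692380347088, 'cy': 191.486234337979, 'world_from_camera': array([[ 9.46761321e-01, -3.10817214e-01, -8.38788434e-02,
         4.16819938e+02],
       [-3.21933522e-01, -9.15142084e-01, -2.42639184e-01,
         3.49974967e+02],
       [-1.34462459e-03,  2.56724806e-01, -9.66483609e-01,
         3.41771815e+02],
       [ 0.00000000e+00,  0.00000000e+00,  0.00000000e+00,
         1.00000000e+00]])}
```

View pics/w1.png

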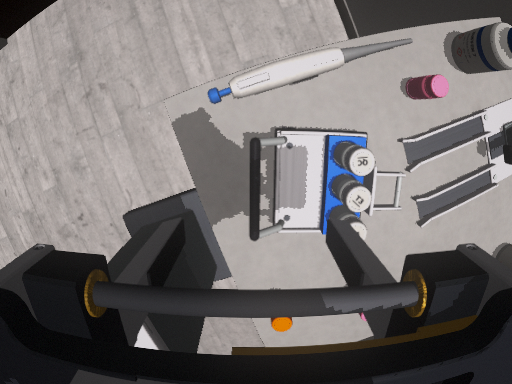

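```bash
cat >> h.py <<'E'
def fray(u,v,z,c):
    a,b=(u-c['cx'])/c['fx'],(v-c['cy'])/c['fy'];t=np.hypot(a,b);s=np.sin(t)/t if t>0 else 1
    T=c['world_from_camera'];r=T[:3,:3]@np.array([a*s,b*s,np.cos(t)]);return T[:3,3]+r*(z-T[2,3])/r[2]
E
python3 - <<'E'
from h import *
c=robot.get_calibration('wrist');f=np.load('w1.npz');g=f['p'].mean(2)
pts=[]
for v in range(155,222,3):
    k=np.where(g[v,240:275]<45)[0]+240
    if len(k): pts.append(fray(k.mean(),v,72,c)[:2]);w=len(k)
pts=np.array(pts);print(w,len(pts));k=np.polyfit(pts[:,1],pts[:,0],1);print('bar yaw',-np.degrees(np.arctan(k[0])))
for n,u,v,z in(('barL',254,140,70),('barR',255,238,70),('deckFL',366,131,32),('deckFR',364,232,32),('deckRL',278,128,32),('deckRR',278,231,32),('kL1',405,140,14),('kL2',407,166,14),('kR1',417,195,14),('kR2',421,223,14)):print(n,fray(u,v,z,c).round(1))
E
```

```text
9 23
bar yaw -18.874465171473513
barL [407.8 328.1  70. ]
barR [377.9 236.4  70. ]
deckFL [525.6 298.2  32. ]
deckFR [496.1 184.3  32. ]
deckRL [434.2 329.2  32. ]
deckRR [399.7 220.3  32. ]
kL1 [579.4 271.   14. ]
kL2 [574.8 239.1  14. ]
kR1 [582.2 197.7  14. ]
kR2 [582.6 156.9  14. ]
```

The bar's middle is at (393, 282) with yaw -18.9°, and both cameras agree. I'll descend and pinch it.

```bash
python3 -m creep '[{"hand":100,"linear":[0.2,0,5.6],"turn":0.004},{"hand":100,"linear":[0,0,5.6],"turn":0},{"hand":100,"linear":[0,0,0],"turn":0},{"hand":0,"linear":[0,0,0],"turn":0},{"hand":0,"linear":[0,0,0],"turn":0},{"hand":0,"linear":[0,0,0],"turn":0},{"hand":0,"linear":[0,0,0],"turn":0},{"hand":0,"linear":[0,0,0],"turn":0}]' 
python3 -c "
from h import *;plan(393,282,250,-19)"
```

```text
clock: 3.65
tcp_pos: [393.7, 282.0, 251.0]
eef_rot: [[0.331, 0.944, 0.001], [0.944, -0.331, 0.0], [0.0, 0.0, -1.0]]
wrist_force: [0.6, -0.3, -0.5]
finger_gap: 0.499
grip_force: 0.0
t 3.65 tcp [393.7 282.  251. ] yyaw -19.31 F [ 0.6 -0.3 -0.5] gap 0.499 gf 0.0
tool cm [-0.02 -0.06  0.1 ] turn -0.005
```

```bash
python3 -m creep '[{"hand":0,"linear":[0,0,0],"turn":0},{"hand":0,"linear":[0,0,0],"turn":0},{"hand":0,"linear":[0,0,0],"turn":0},{"hand":0,"linear":[0,0,0],"turn":0},{"hand":0,"linear":[0,0,0],"turn":0},{"hand":0,"linear":[0,0,0],"turn":0}]' | tail -3
python3 -m creep '[{"hand":0,"linear":[-0.44,0.19,0],"turn":-0.0235},{"hand":0,"linear":[-0.44,0.19,0],"turn":-0.0235},{"hand":0,"linear":[-0.44,0.19,0],"turn":-0.0235},{"hand":0,"linear":[-0.44,0.19,0],"turn":-0.0235},{"hand":0,"linear":[-0.44,0.19,0],"turn":-0.0235},{"hand":0,"linear":[-0.44,0.19,0],"turn":-0.0235}]' | tail -4
cat >> h.py <<'E'
def caddy(name):
    """caddy pose from the top camera: vial caps, blue rack; bar height points"""
    import cv2
    c=robot.get_calibration('top');p,d=robot.read_camera('top');cv2.imwrite(f'pics/{name}.png',p[:,:,::-1]);np.savez(name+'.npz',p=p,d=d)
    P=cloud('top',d,c);r=p.astype(int)
    m=(r[:,:,2]-r[:,:,0]>50)&(P[:,:,2]>40)&(P[:,:,2]<58)&(abs(P[:,:,1]-225)<110)&(P[:,:,0]>420)&(P[:,:,0]<690)
    q=P[m];(cx,cy),(w,h),a=cv2.minAreaRect(q[:,:2].astype(np.float32))
    if w<h:a-=90
    a=(a+90)%180-90; yaw=a-90 if a>0 else a+90
    print('rack',m.sum(),round(cx,1),round(cy,1),round(w),round(h),'yaw',round(yaw,1),'-> caddy',np.round([cx-22*np.cos(np.radians(yaw)),cy-22*np.sin(np.radians(yaw))],1))
E
python3 -c "
from h import *;caddy('t2');plan(406,206,250,2.5)"
```

```text
wrist_force: [-0.7, -0.1, -0.9]
finger_gap: 0.094
grip_force: 30.0
eef_rot: [[0.193, 0.981, -0.0], [0.981, -0.193, -0.0], [-0.0, -0.0, -1.0]]
wrist_force: [-1.3, 0.1, 0.2]
finger_gap: 0.098
grip_force: 30.0
rack 112 490.0 236.4 106 40 yaw -10.9 -> caddy [468.4 240.6]
t 5.2 tcp [397.5 252.8 250.6] yyaw -11.13 F [-0.2  0.8 -0.1] gap 0.093 gf 30.0
tool cm [-4.43  1.74  0.06] turn -0.238
```

```bash
python3 -m creep '[{"hand":0,"linear":[-0.57,0.15,0],"turn":-0.03},{"hand":0,"linear":[-0.57,0.15,0],"turn":-0.03},{"hand":0,"linear":[-0.57,0.15,0],"turn":-0.03},{"hand":0,"linear":[-0.57,0.15,0],"turn":-0.03},{"hand":0,"linear":[-0.57,0.15,0],"turn":-0.03},{"hand":0,"linear":[-0.57,0.15,0],"turn":-0.03},{"hand":0,"linear":[-0.57,0.15,0],"turn":-0.03},{"hand":0,"linear":[-0.57,0.15,0],"turn":-0.03}]' | tail -3
python3 - <<'E'
from h import *;import cv2
caddy('t3');plan(406,206,250,2.5)
c=robot.get_calibration('wrist');np.save('wc2.npy',c)
p,d=robot.read_camera('wrist');cv2.imwrite('pics/w2.png',p[:,:,::-1]);np.savez('w2.npz',p=p,d=d)
E
```

```text
wrist_force: [0.0, 1.2, -0.5]
finger_gap: 0.099
grip_force: 30.0
rack 76 499.1 210.8 40 104 yaw 2.9 -> caddy [477.2 209.7]
t 6.25 tcp [405.4 206.4 250.6] yyaw 2.61 F [ 0.9 -0.4 -1.3] gap 0.097 gf 30.0
tool cm [-0.04  0.06  0.06] turn 0.002
```

View pics/w2.png

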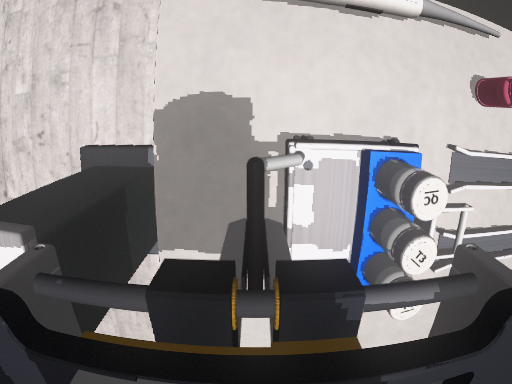

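```bash
python3 -m creep '[{"hand":0,"linear":[0,0.8,0],"turn":0},{"hand":0,"linear":[0,0.8,0],"turn":0},{"hand":0,"linear":[0,0.8,0],"turn":0},{"hand":0,"linear":[0,0.8,0],"turn":0},{"hand":0,"linear":[0,0.8,0],"turn":0},{"hand":0,"linear":[0,0.8,0],"turn":0},{"hand":0,"linear":[0,0.8,0],"turn":0},{"hand":0,"linear":[0,0.8,0],"turn":0}]' | tail -3
python3 - <<'E'
from h import *;import cv2
caddy('t4');plan(479,209,250,2.5)
p,d=robot.read_camera('side');np.savez('s4.npz',p=p,d=d)
a=cv2.resize(p[200:320,110:330,::-1],None,fx=3.6,fy=3.6,interpolation=cv2.INTER_CUBIC)[:, :800];cv2.imwrite('pics/s4.png',a)
t=np.load('t4.npz')['p'][100:256,145:265,::-1];cv2.imwrite('pics/t4c.png',cv2.resize(t,(462,600),interpolation=cv2.INTER_CUBIC))
E
```

```text
wrist_force: [-0.7, -0.9, -0.2]
finger_gap: 0.097
grip_force: 30.0
rack 44 565.2 169.1 12 41 yaw 89.9 -> caddy [565.2 147.1]
t 7.35 tcp [470.4 209.9 250.9] yyaw 2.5 F [ 0.3 -0.9 -0.8] gap 0.095 gf 30.0
tool cm [-0.12  0.86  0.09] turn 0.0
```

View pics/s4.png

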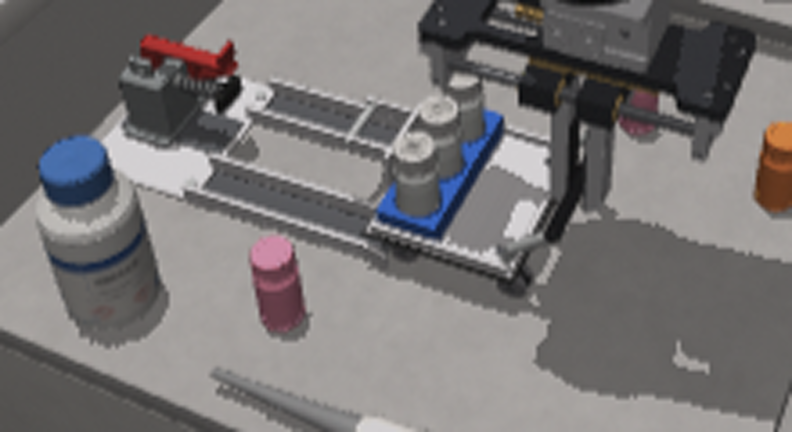

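View pics/t4c.png

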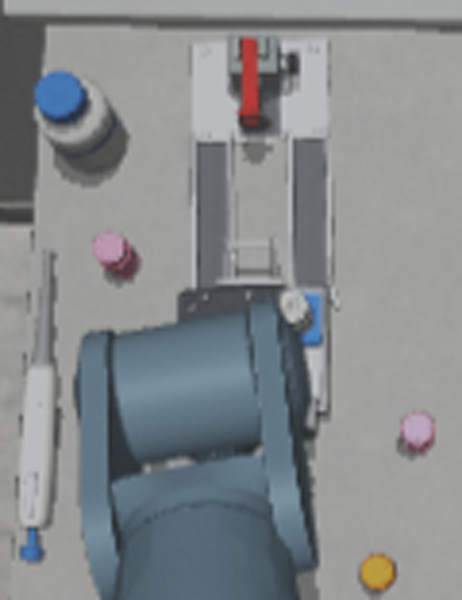

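The side view shows the caddy standing on its wheels with all three vials upright and its nose just before the mouth. In the top view the rod frame, at about (252,243), sits between the tracks. I'll check the lateral fit with numbers from the same frame.

Run:
```python
from h import *
for cam,fn in(('top','t4.npz'),('side','s4.npz')):
    c=robot.get_calibration(cam);f=np.load(fn);P=cloud(cam,f['d'],c);X,Y,Z=P[...,0],P[...,1],P[...,2]
    e=Y-(213.6+.042*(X-600))
    m=(X>585)&(X<640)&(Z>57)&(Z<75)&(abs(e)<45)
    q=e[m];print(cam,'rod/plate n',m.sum(),'e range',np.percentile(q,[0,3,50,97,100]).round(1),'X',X[m].min().round(),X[m].max().round(),'z',np.median(Z[m]).round())
    for lo,hi in((-62,-48),(-34,-18),(18,34),(48,62)):
        k=(X>600)&(X<660)&(Z>9)&(Z<18)&(e>lo)&(e<hi);print('  kerb',k.sum(),np.median(e[k]).round(1) if k.any() else '')
```

```text
top rod/plate n 80 e range [-23.7 -20.4   1.9  22.8  27.2] X 586.0 624.0 z 66.0
  kerb 24 -56.5
  kerb 29 -25.2
  kerb 17 22.3
  kerb 19 53.5
side rod/plate n 157 e range [-20.6 -16.4   4.7  26.9  28.7] X 588.0 626.0 z 66.0
  kerb 10 -53.6
  kerb 5 -24.9
  kerb 56 25.2
  kerb 61 56.3
```

Both cameras put the caddy about 3 mm left of the bay's middle, so I'll ease it right and roll in.

```bash
python3 -m creep '[{"hand":0,"linear":[-0.08,0.2,0],"turn":0},{"hand":0,"linear":[-0.08,0.2,0],"turn":0},{"hand":0,"linear":[-0.08,0.2,0],"turn":0},{"hand":0,"linear":[-0.06,0.2,0],"turn":0},{"hand":0,"linear":[0,0.3,0],"turn":0},{"hand":0,"linear":[0,0.4,0],"turn":0},{"hand":0,"linear":[0,0.4,0],"turn":0},{"hand":0,"linear":[0,0.4,0],"turn":0}]' | grep -v eef
python3 - <<'E'
from h import *
plan(594,213,250,2.5)
caddy('t5')if 0 else None
for cam in('top','side'):
    c=robot.get_calibration(cam);p,d=robot.read_camera(cam);P=cloud(cam,d,c);X,Y,Z=P[...,0],P[...,1],P[...,2]
    e=Y-(213.6+.042*(X-600))
    m=(X>600)&(X<665)&(Z>57)&(Z<75)&(abs(e)<40);q=e[m]
    print(cam,np.percentile(q,[0,3,97,100]).round(1),X[m].max().round(1))
E
```

```text
clock: 8.4
tcp_pos: [492.5, 207.8, 250.7]
wrist_force: [-1.0, -0.8, 0.1]
finger_gap: 0.096
grip_force: 30.0
t 8.4 tcp [492.5 207.8 250.7] yyaw 2.52 F [-1.  -0.8  0.1] gap 0.096 gf 30.0
tool cm [ 0.07 10.16  0.07] turn 0.0
top [-24.2 -20.9  18.4  24. ] 648.1
side [-20.3 -17.9  26.3  27.9] 647.9
```

```bash
python3 -m creep '[{"hand":0,"linear":[0,0.4,0],"turn":0},{"hand":0,"linear":[0,0.4,0],"turn":0},{"hand":0,"linear":[0,0.4,0],"turn":0},{"hand":0,"linear":[0,0.4,0],"turn":0}]' | grep -v eef
python3 -c "
from h import *
print(robot.observe()['moment']);plan(594,213,250,2.5)"
```

```text
clock: 9.0
tcp_pos: [508.4, 208.6, 250.6]
wrist_force: [-0.2, -0.4, 0.1]
finger_gap: 0.097
grip_force: 30.0
[-0.11860521  0.06042101 -0.02033752]
t 9.0 tcp [508.4 208.6 250.6] yyaw 2.52 F [-0.2 -0.4  0.1] gap 0.097 gf 30.0
tool cm [0.06 8.57 0.06] turn 0.0
```

```bash
python3 -m creep '[{"hand":0,"linear":[0,0.4,0],"turn":0},{"hand":0,"linear":[0,0.4,0],"turn":0},{"hand":0,"linear":[0,0.4,0],"turn":0},{"hand":0,"linear":[0,0.4,0],"turn":0},{"hand":0,"linear":[0,0.4,0],"turn":0},{"hand":0,"linear":[0,0.4,0],"turn":0}]' | grep -v eef
python3 - <<'E'
from h import *;import cv2
print(robot.observe()['moment']);plan(594,213,250,2.5)
p,d=robot.read_camera('side');c=robot.get_calibration('side');P=cloud('side',d,c)
a=cv2.resize(p[190:310,100:320,::-1],None,fx=3.6,fy=3.6,interpolation=cv2.INTER_CUBIC);cv2.imwrite('pics/s6.png',a)
X,Y,Z=P[...,0],P[...,1],P[...,2];r=p.astype(int);k=(r[...,0]-r[...,2]>70)&(X>690)&(X<800)&(Z>60)&(abs(Y-215)<25)
print('hook',k.sum(),X[k].min(),X[k].max(),np.median(Z[k]),'lead',Z[k][X[k]<X[k].min()+12].mean())
E
```

```text
clock: 9.75
tcp_pos: [532.4, 209.6, 250.7]
wrist_force: [-0.5, -1.5, 0.6]
finger_gap: 0.093
grip_force: 30.0
[-0.2382267  -0.00317355  0.01773593]
t 9.75 tcp [532.4 209.6 250.7] yyaw 2.52 F [-0.5 -1.5  0.6] gap 0.093 gf 30.0
tool cm [0.06 6.17 0.07] turn 0.0
hook 85 717.391195000483 784.9613007160578 79.83746453589436 lead 87.60255225955417
```

View pics/s6.png

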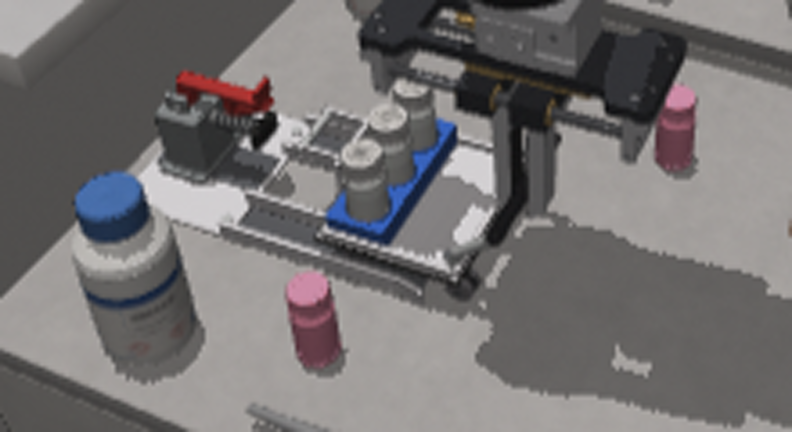

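```bash
python3 -m creep '[{"hand":0,"linear":[0,0.3,0],"turn":0},{"hand":0,"linear":[0,0.3,0],"turn":0},{"hand":0,"linear":[0,0.3,0],"turn":0},{"hand":0,"linear":[0,0.3,0],"turn":0},{"hand":0,"linear":[0,0.3,0],"turn":0},{"hand":0,"linear":[0,0.3,0],"turn":0},{"hand":0,"linear":[0,0.3,0],"turn":0}]' | grep -E "clock|tcp|force"
python3 -c "
from h import *
print(robot.observe()['moment'])"
```

```text
clock: 10.68
tcp_pos: [553.3, 210.6, 250.7]
wrist_force: [-0.0, -0.5, 0.6]
grip_force: 30.0
[-0.18987167  0.03980468 -0.03174171]
```

```bash
for i in 1; do python3 -m creep '[{"hand":0,"linear":[0,0.15,0],"turn":0},{"hand":0,"linear":[0,0.15,0],"turn":0},{"hand":0,"linear":[0,0.15,0],"turn":0},{"hand":0,"linear":[0,0.15,0],"turn":0}]' | grep -E "tcp|wrist_force"; done
python3 -m creep '[{"hand":0,"linear":[0,0.15,0],"turn":0},{"hand":0,"linear":[0,0.15,0],"turn":0},{"hand":0,"linear":[0,0.15,0],"turn":0}]' | grep -E "clock|tcp|wrist_force"
```

```text
tcp_pos: [559.2, 210.9, 250.7]
wrist_force: [-0.4, -1.5, 1.3]
clock: 11.55
tcp_pos: [563.7, 211.0, 250.7]
wrist_force: [-1.1, -1.5, 0.6]
```

```bash
python3 -m creep '[{"hand":0,"linear":[0,0.15,0],"turn":0},{"hand":0,"linear":[0,0.15,0],"turn":0}]' | grep -E "tcp|wrist_force"
python3 -m creep '[{"hand":0,"linear":[0,0.15,0],"turn":0},{"hand":0,"linear":[0,0.15,0],"turn":0}]' | grep -E "tcp|wrist_force"
python3 -m creep '[{"hand":0,"linear":[0,0.15,0],"turn":0},{"hand":0,"linear":[0,0.15,0],"turn":0}]' | grep -E "clock|tcp|wrist_force"
```

```text
tcp_pos: [566.7, 211.2, 250.7]
wrist_force: [-0.2, -2.1, 0.8]
tcp_pos: [569.7, 211.3, 250.7]
wrist_force: [-0.1, -0.7, -0.4]
clock: 12.3
tcp_pos: [572.7, 211.4, 250.6]
wrist_force: [-0.5, -1.2, 0.5]
```

```bash
python3 -m creep '[{"hand":0,"linear":[0,0.15,0],"turn":0},{"hand":0,"linear":[0,0.15,0],"turn":0}]' | grep -E "tcp|wrist_force"
python3 -m creep '[{"hand":0,"linear":[0,0.15,0],"turn":0},{"hand":0,"linear":[0,0.15,0],"turn":0}]' | grep -E "tcp|wrist_force"
python3 -m creep '[{"hand":0,"linear":[0,0.1,0],"turn":0},{"hand":0,"linear":[0,0.1,0],"turn":0}]' | grep -E "clock|tcp|wrist_force"
```

```text
tcp_pos: [575.7, 211.6, 250.6]
wrist_force: [-0.7, -1.3, -0.3]
tcp_pos: [578.5, 211.7, 250.7]
wrist_force: [-2.0, -1.6, 1.7]
clock: 13.05
tcp_pos: [580.5, 211.8, 250.6]
wrist_force: [-1.7, -1.1, 0.3]
```

The hook started lifting at about TCP x = 577, so home should be near 598. I'll keep creeping.

```bash
python3 -m creep '[{"hand":0,"linear":[0,0.15,0],"turn":0},{"hand":0,"linear":[0,0.15,0],"turn":0}]' | grep -E "tcp|wrist_force"
python3 -m creep '[{"hand":0,"linear":[0,0.15,0],"turn":0},{"hand":0,"linear":[0,0.15,0],"turn":0}]' | grep -E "tcp|wrist_force"
python3 -m creep '[{"hand":0,"linear":[0,0.1,0],"turn":0},{"hand":0,"linear":[0,0.1,0],"turn":0}]' | grep -E "clock|tcp|wrist_force"
```

```text
tcp_pos: [583.6, 211.9, 250.6]
wrist_force: [-3.0, -0.5, 1.6]
tcp_pos: [586.6, 212.1, 250.6]
wrist_force: [-3.7, -1.0, 2.6]
clock: 13.8
tcp_pos: [588.6, 212.2, 250.6]
wrist_force: [-3.8, -0.2, 3.2]
```

```bash
python3 -m creep '[{"hand":0,"linear":[0,0.1,0],"turn":0},{"hand":0,"linear":[0,0.1,0],"turn":0}]' | grep -E "tcp|wrist_force"
python3 -m creep '[{"hand":0,"linear":[0,0.1,0],"turn":0},{"hand":0,"linear":[0,0.1,0],"turn":0}]' | grep -E "tcp|wrist_force"
python3 -m creep '[{"hand":0,"linear":[0,0.1,0],"turn":0}]' | grep -E "clock|tcp|wrist_force"
```

```text
tcp_pos: [590.8, 212.2, 250.7]
wrist_force: [-3.4, -0.6, 2.3]
tcp_pos: [592.6, 212.3, 250.7]
wrist_force: [-1.8, -0.9, 1.5]
clock: 14.42
tcp_pos: [593.7, 212.4, 250.7]
wrist_force: [-3.2, -1.5, 1.2]
```

```bash
python3 -m creep '[{"hand":0,"linear":[0,0.1,0],"turn":0}]' | grep -E "tcp|wrist_force"
python3 -m creep '[{"hand":0,"linear":[0,0.1,0],"turn":0}]' | grep -E "tcp|wrist_force"
python3 -m creep '[{"hand":0,"linear":[0,0.1,0],"turn":0}]' | grep -E "clock|tcp|wrist_force"
```

```text
tcp_pos: [594.7, 212.4, 250.7]
wrist_force: [-3.8, -0.4, 1.9]
tcp_pos: [595.7, 212.4, 250.7]
wrist_force: [-2.3, -0.7, 1.3]
clock: 14.8
tcp_pos: [596.7, 212.5, 250.7]
wrist_force: [-3.1, -1.1, 1.6]
```

```bash
python3 -m creep '[{"hand":0,"linear":[0,0.1,0],"turn":0}]' | grep -E "tcp|wrist_force"
python3 -m creep '[{"hand":0,"linear":[0,0.1,0],"turn":0}]' | grep -E "tcp|wrist_force"
python3 -m creep '[{"hand":0,"linear":[0,0.1,0],"turn":0}]' | grep -E "clock|tcp|wrist_force"
```

```text
tcp_pos: [597.6, 212.5, 250.7]
wrist_force: [-4.1, -1.5, 2.9]
tcp_pos: [598.2, 212.6, 250.6]
wrist_force: [-6.4, -1.5, 5.0]
clock: 15.18
tcp_pos: [599.1, 212.6, 250.6]
wrist_force: [-6.3, 0.0, 4.6]
```

Pad contact came at about 597.7, so home is near 601 and the hook should drop near 602.

```bash
python3 -m creep '[{"hand":0,"linear":[0,0.1,0],"turn":0}]' | grep -E "tcp|wrist_force"
python3 -m creep '[{"hand":0,"linear":[0,0.1,0],"turn":0}]' | grep -E "tcp|wrist_force"
python3 -m creep '[{"hand":0,"linear":[0,0.1,0],"turn":0}]' | grep -E "clock|tcp|wrist_force"
```

```text
tcp_pos: [600.1, 212.7, 250.6]
wrist_force: [-6.3, -1.8, 4.2]
tcp_pos: [601.3, 212.7, 250.7]
wrist_force: [-4.7, -1.0, 3.6]
clock: 15.55
tcp_pos: [602.0, 212.8, 250.5]
wrist_force: [-7.8, -1.3, 5.9]
```

```bash
python3 -m creep '[{"hand":0,"linear":[0,0.06,0],"turn":0}]' | grep -E "tcp|wrist_force"
python3 -m creep '[{"hand":0,"linear":[0,0.06,0],"turn":0}]' | grep -E "clock|tcp|wrist_force"
python3 - <<'E'
from h import *;import cv2
p,d=robot.read_camera('side');c=robot.get_calibration('side');P=cloud('side',d,c)
a=cv2.resize(p[190:290,130:270,::-1],None,fx=5.6,fy=5.6,interpolation=cv2.INTER_CUBIC);cv2.imwrite('pics/s7.png',a)
X,Y,Z=P[...,0],P[...,1],P[...,2];r=p.astype(int);k=(r[...,0]-r[...,2]>70)&(X>690)&(X<800)&(Z>60)&(abs(Y-215)<25)
print('hook',k.sum(),X[k].min(),X[k].max(),np.median(Z[k]),'lead',Z[k][X[k]<X[k].min()+12].mean())
E
```

```text
tcp_pos: [602.5, 212.8, 250.5]
wrist_force: [-8.2, -1.2, 6.8]
clock: 15.8
tcp_pos: [603.0, 212.8, 250.5]
wrist_force: [-8.3, -1.5, 6.3]
hook 85 718.7318879493289 784.5040473869014 79.51722555171284 lead 85.82896315303503
```

View pics/s7.png

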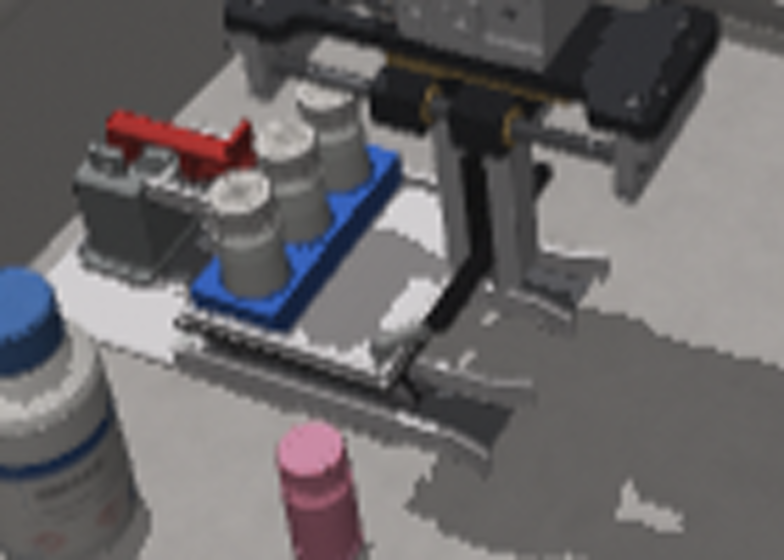

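The hook's height (79.5) is nearly back to its resting 79.8, so it has probably dropped. I'll nudge once more, then test by pulling back gently.

```bash
python3 -m creep '[{"hand":0,"linear":[0,0.05,0],"turn":0},{"hand":0,"linear":[0,0,0],"turn":0}]' | grep -E "tcp|wrist_force"
python3 -m creep '[{"hand":0,"linear":[0,-0.1,0],"turn":0},{"hand":0,"linear":[0,-0.1,0],"turn":0}]' | grep -E "tcp|wrist_force"
python3 -m creep '[{"hand":0,"linear":[0,-0.1,0],"turn":0}]' | grep -E "clock|tcp|wrist_force"
```

```text
tcp_pos: [603.5, 212.8, 250.5]
wrist_force: [-9.2, -1.7, 6.3]
tcp_pos: [601.8, 212.7, 250.5]
wrist_force: [-5.7, -0.7, 3.7]
clock: 16.48
tcp_pos: [601.1, 212.7, 250.6]
wrist_force: [-3.0, -1.0, 1.7]
```

```bash
python3 -m creep '[{"hand":0,"linear":[0,-0.1,0],"turn":0},{"hand":0,"linear":[0,0,0],"turn":0}]' | grep -E "clock|tcp|wrist_force"
python3 -m creep '[{"hand":0,"linear":[0,-0.1,0],"turn":0},{"hand":0,"linear":[0,0,0],"turn":0}]' | grep -E "clock|tcp|wrist_force"
```

```text
clock: 16.73
tcp_pos: [600.6, 212.6, 250.7]
wrist_force: [0.6, -1.1, -0.3]
clock: 16.98
tcp_pos: [600.0, 212.5, 251.0]
wrist_force: [5.0, -0.7, -3.4]
```

The catch is holding: pulling back gives +5 N. I'll relax, release and lift.

```bash
python3 -m creep '[{"hand":0,"linear":[0,0.1,0],"turn":0},{"hand":50,"linear":[0,0,0],"turn":0},{"hand":50,"linear":[0,0,0],"turn":0},{"hand":50,"linear":[0,0,0],"turn":0},{"hand":50,"linear":[0,0,0],"turn":0},{"hand":50,"linear":[0,0,0],"turn":0},{"hand":50,"linear":[0,0,0],"turn":0}]' | grep -E "tcp|force|gap"
python3 -m creep '[{"hand":50,"linear":[0,0,-2],"turn":0},{"hand":50,"linear":[0,0,-3],"turn":0},{"hand":50,"linear":[0,0,-5],"turn":0},{"hand":50,"linear":[0,0,-5],"turn":0},{"hand":50,"linear":[0,0,0],"turn":0}]' | grep -E "clock|tcp|force|gap"
python3 - <<'E'
from h import *;import cv2
p,d=robot.read_camera('side')
a=cv2.resize(p[190:290,130:270,::-1],None,fx=5.6,fy=5.6,interpolation=cv2.INTER_CUBIC);cv2.imwrite('pics/s8.png',a)
E
```

```text
tcp_pos: [600.2, 212.7, 250.6]
wrist_force: [-0.9, -0.1, -0.8]
finger_gap: 0.5
grip_force: 0.0
clock: 18.48
tcp_pos: [601.2, 212.9, 408.3]
wrist_force: [-0.2, 0.4, -0.1]
finger_gap: 0.5
grip_force: 0.0
```

View pics/s8.png

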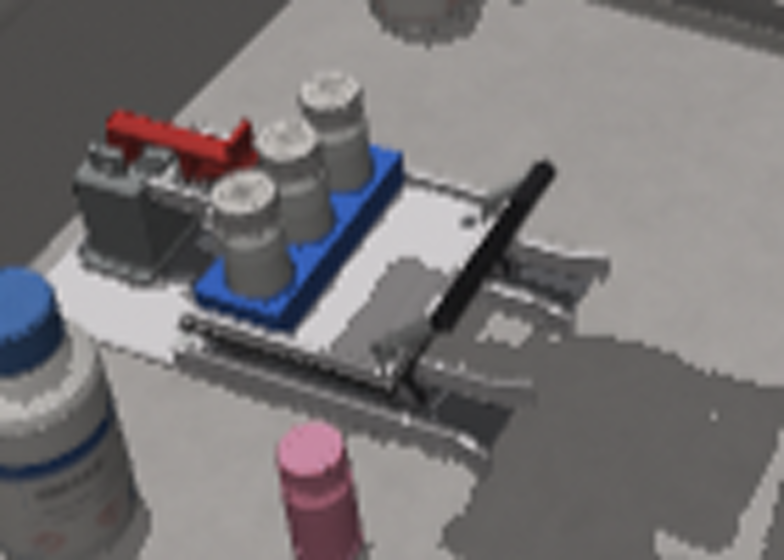

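The caddy stands square in the bay with the hook down, all three vials upright and the gripper clear, so I'm handing in.

```bash
python3 -c "
from rig import robot
print(robot.job_done())"
```

```text
the job is handed in; nothing more can be done
None
```

The caddy is parked square in the bay with its three vials upright and the gripper clear; a gentle pull back met +5 N, so the catch is holding. I handed the job in at about 18.5 s, but the hand-in returned no verdict.

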